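# Turn the jug warmer up one click and start it

## Robot

A 7-joint arm with a two-finger parallel gripper is mounted at the origin on the work surface. World frame = base frame: x ahead of the robot, y to its left, z up, the work surface at z = 0. Lengths are in m, angles in degrees, forces in N, time in s.
With the tool pointing down it reaches from about 0.425 to 0.875 m from the base axis. Payload 4.7 kg.
Tool frame: the origin (TCP) lies between the finger pads; the fingertips stand 17 mm ahead of it and the grasp point (between the pads) lies 2 mm behind it; z points along the fingers, y is the line along which they close (so a half turn about z gives the same grasp; the last joint's range is limited). The gripper opens to 87 mm and grips with 3 to 60 N. Pads are 19 mm wide; open, the fingers measure 117 mm over their backs; the gripper's body (75 mm by 190 mm) begins 51 mm behind the grasp point.
Start: joints at [-76.484, 18.392, -4.016, 83.108, 1.295, 78.541, -3.26], TCP at [0.143, 0.634, 0.24] pointing down, gripper open.
Joint ranges: [-163.93, 163.93], [-17.29, 119.83], [-79.2, 71.16], [3.27, 140.29], [-89.18, 269.18], [5.43, 117.66], [-154.24, 154.24]. Speed limits (degrees/s): [147.25, 147.25, 180, 180, 180, 180, 180].

## Interface

Orientations are given as a 3x3 rotation matrix whose columns are the frame's x, y, z axes.
In Python, from station import * gives the robot as it stands.
- The arm moves only by the tool apply_moves, never from a script. Its arguments are lists of equal length, an entry for each row: "grip": the finger opening in m, from 0 to 0.087; "xyz": the shift along the tool's x, y, z in m, a list of three; "dr": the turn, a rotation vector about the tool's x, y, z in degrees, a list of three. In form: {"grip": [grip, ...], "xyz": [[tx, ty, tz], ...], "dr": [[rx, ry, rz], ...]}. A call has 1 to 5 rows; each row is the pose to reach, as a shift and turn from the pose commanded when the call began, along the tool's axes at that moment; what a row does not reach only later rows make up. A row lasts 1/10 s, in which the tool goes at most 50 mm and 8.59 degrees, less where a joint would pass 70% of its speed; a pose out of reach is approached as far as the arm can. A call with a gripper value outside its range is refused whole. The fingers move at their own pace and stop on an object; "squeeze" is the grip in N (left out, the last holds). Time passes only in rows, so rows that repeat a pose let the fingers close. It gives the time, the measured TCP pose, the force, the opening and the grip force at its end, in the units of the state.
- read_state(): the state, without advancing time (a new reading comes with each control period).
- snapshot(name): name is "side" or "top" or "wrist"; returns (picture, depth): 480x640x3 uint8, red, green, blue; 480x640 float32, m along the optical axis (not along the pixel's ray), 0 where there is no reading.
- camera_params(name): a dict with "fx", "fy", "cx", "cy" (pixels), "k1" (the pictures are not rectified: a ray, as slopes to the right and down, at radius r is drawn at 1 + k1 r^2 times it, then the intrinsics apply), "rvec" (rotation vector, rad) and "tvec" (3), from world to camera coordinates, as OpenCV has them; the wrist camera has in their place "T_tool_cam" (4x4, takes a point from camera to tool coordinates, whose origin is the TCP and whose axes are the flange's). Camera axes: x right, y down, z forward; pixel columns grow to the right and rows downward; lengths in m; the calibration is good to about 2 mm. A picture is of the moment at which its call begins: read the wrist's pose just before it. camera_params takes no time and is no camera call.
- sign_off(): hands the job in; it is judged then, once.
Trained networks look in the newest picture that a camera, given by its name, has taken for a name from the list of things; names that differ only in an ending like _2 or _b are one class to them, and where a whole thing is asked for, a point or a joint stands for the part that bears it (a point fixed in the world has none). Each returns a list of dicts, best first, with "conf" (0 to 1); they miss things now and then, are a little off and sometimes report something else, mostly with a low value. They report only what shows in the picture. A call takes as long as a camera call.
- silhouettes(camera, target): "mask" (480x640 bool, what is visible of it).
- mark_of(camera, target): "position" ([x, y, z] in m, in world coordinates, good to about 4 mm: a listed point, or the origin of a listed thing).
The state is a dict: "t": time; "joint_pos": joint angles; "joint_vel": joint speeds; "joint_torque": joint torques, N m; "tool_pos": TCP position; "tcp_rot": TCP orientation; "ft_force": force on the tool from outside, world axes, zero at the start; "moment": the same for the moment, N m; "opening": finger opening in m; "grasp_force": force on a finger pad.
Only numpy, scipy, OpenCV 4.12 (cv2) and the standard library are available. Lean on these libraries where they do the work, as an engineer would, in place of code of your own. Each camera call takes 0.05 s, during which the arm holds its last target. There are 200 camera calls.

## Task

The tea in the jug is getting cool: with a fingertip resting on the knurled wheel of the large warmer (the one the jug stands on), roll the top of the wheel away from the robot by one click, so that it rests in the middle click and never slips on to the third, then press that warmer's push button fully down and let it come up. Only touch the wheel and the button: nothing is picked up or shifted, and the small warmer's wheel and button are left alone.

Things in the scene. Friction and masses are not known exactly. Their poses are not given: they have to be found in the camera images.
- jug_warmer: large warmer, fixed: grey box 160 (x) by 320 (y) by 58 mm high. Its round hot plate, 136 mm across, lies 78 mm to +y of the middle; wheel and, 65 mm nearer the robot, push button lie 115 mm to -y. Origin: middle of its underside, on the counter; x away from the robot, y to its left, turned up to 0.35 rad. It may be the left or the right one of the two.
- mug_warmer: small warmer, fixed to the counter, to be left alone: like the large one but 270 mm long, hot plate 100 mm across and 70 mm from its middle, wheel and button 95 mm from its middle on the other side.
- jug_wheel (a joint): angle of the large warmer's knurled thumbwheel, rad; grows as its top moves away from the robot. Clicks at 0 (low), 0.6 (middle), 1.2 (high); starts low. A sprung detent pulls it to the nearest click, flipping over half-way; to turn it takes up to 0.07 N m (2.3 N at the rim). 18 mm of rim travel is one click. A white line across the rim stands straight up at 0.6, leans to the robot at 0.
- jug_wheel_top (a point): highest point of the large warmer's wheel (74 mm above the counter), not turning with it. The wheel is black, 60 mm in diameter, 18 mm wide, on a level axle along y, and stands 16 mm out of the housing's flat top. x: away from the robot, as the rim has to travel; y: to the hot plate; z: up. Fingertip friction at least 0.48; 6 N of push is ample.
- jug_start (a joint): push button of the large warmer, pressed down: 0 up, 0.006 m fully down; springs back; fully down takes about 4 N.
- jug_start_top (a point): middle of the top of the large warmer's push button, a black cap 20 mm across in a steel collar, 65 mm from the wheel's top towards the robot (the warmer's -x).
- mug_wheel (a joint): angle of the small warmer's knurled thumbwheel, rad; grows as its top moves away from the robot. Clicks at 0 (low), 0.6 (middle), 1.2 (high); starts low, to be left so. A sprung detent pulls it to the nearest click, flipping over half-way; to turn it takes up to 0.07 N m (2.3 N at the rim). 18 mm of rim travel is one click. A white line across the rim stands straight up at 0.6, leans to the robot at 0.
- mug_wheel_top (a point): highest point of the small warmer's wheel (74 mm above the counter), not turning with it. The wheel is black, 60 mm in diameter, 18 mm wide, on a level axle along y, and stands 16 mm out of the housing's flat top. x: away from the robot, as the rim has to travel; y: to the hot plate; z: up. Fingertip friction at least 0.48; 6 N of push is ample.
- mug_start (a joint): push button of the small warmer; the same as the large one's.
- mug_start_top (a point): middle of the top of the small warmer's push button.
- jug_mid (a point): lidded stainless steel jug, 104 mm across and 168 mm high, its black loop handle reaching 84 mm from its axis; stands on the large hot plate. The point is on its axis, 80 mm above its foot.
- mug_mid (a point): white ceramic mug, 76 mm across and 85 mm high; stands on the small hot plate. The point is on its axis, 42 mm above its foot.
- soap_mid (a point): green bottle of dish soap, 60 mm across, 190 mm high, behind the warmers. The point is on its axis, half-way up.
- tumbler_mid (a point): clear plastic tumbler, 70 mm across, 100 mm high, behind the warmers. The point is on its axis, half-way up.
- jar_mid (a point): glass jar, 70 mm across, 90 mm high, behind the warmers. The point is on its axis, half-way up.
- cup_mid (a point): light paper cup, 74 mm across, 80 mm high, between the warmers and the robot, to the right. The point is on its axis, half-way up.
- spoon_mid (a point): spoon lying flat on the counter between the warmers and the robot, to the left; the point is at its middle.

How it is judged (in metres and radians):
On the way, in this order (a step that is already met when the one before it is completed fails the run):
1. the large warmer's wheel rests in the middle click (value of joint jug_wheel between 0.45 and 0.75 rad), for 0.3 s.
2. the large warmer's button is pressed fully down (value of joint jug_wheel between 0.35 and 0.85 rad and value of joint jug_start above 0.0045 m), for 0.05 s.
At the end, for the whole second after the job is handed in: The large warmer's wheel rests within 0.12 rad of its middle click and its button, pressed at least 4.5 mm after that, is up again; the small warmer's wheel is still in its low click and its button up; jug, mug and the other loose things stand within 30 mm of where they were (value of joint jug_wheel between 0.48 and 0.72 rad and value of joint each of jug_start, mug_start below 0.0015 m and value of joint mug_wheel below 0.15 rad and distance of each of jug_mid, mug_mid, soap_mid, tumbler_mid, jar_mid, cup_mid, spoon_mid from where it was at the start of the episode below 0.03 m); the robot touches nothing.
It fails at once if the large warmer's wheel slips on towards the third click (value of joint jug_wheel above 1 rad).
It fails at once if the large warmer's button is pressed before its wheel has left the low click (value of joint jug_start above 0.004 m and value of joint jug_wheel below 0.3 rad).
It fails at once if the small warmer's wheel is turned or its button pressed (value of joint mug_wheel above 0.3 rad or value of joint mug_start above 0.003 m).
It fails at once if a loose thing is lifted, carried, knocked or shifted by more than 30 mm (distance of any of jug_mid, mug_mid, soap_mid, tumbler_mid, jar_mid, cup_mid, spoon_mid from where it was at the start of the episode above 0.03 m).
It also fails if it takes over 48 s, if anything falls off the work surface, if the arm or the gripper's body presses on something with over 40 N, if the wrist force passes 120 N, or if a joint passes its speed limit or range.

## Working session

There is one attempt and no reset: what is moved stays moved. The work goes in short steps, Python scripts to look and compute and a tool call to move; the robot and the scene stay as the last step left them, time stands still between calls to the robot, and variables do not carry over. Pictures are saved under pics/ and viewed, at most 10 in all, crops included, and the job is handed in when it is done.

Besides the shell and the picture viewer there is one more tool, called after "Call:" in YAML: its name, and indented under it one key for each argument. apply_moves: Moves the arm, as the interface text tells. Its arguments: {"type":"object","properties":{"grip":{"type":"array","items":{"type":"number"}},"xyz":{"type":"array","items":{"type":"array","items":{"type":"number"}}},"dr":{"type":"array","items":{"type":"array","items":{"type":"number"}}},"squeeze":{"type":"number"}},"required":["grip","xyz","dr"]}

```bash
mkdir -p pics; cat > h.py <<'E'
from station import *
import numpy as np, cv2
def marks(cam,names):
    for n in names:
        try:
            r=mark_of(cam,n)
            print(cam,n,[(np.round(d["position"],4).tolist(),round(d["conf"],2)) for d in r[:2]])
        except Exception as e: print(n,e)
def save(cam,f):
    p,d=snapshot(cam); cv2.imwrite(f,p[:,:,::-1]); return p,d
E
python3 - <<'E'
from h import *
s=read_state(); print(s["t"],s["tool_pos"],s["tcp_rot"],s["opening"])
for c in ["top","side"]:
    save(c,f"pics/{c}.png")
    marks(c,["jug_warmer","jug_wheel_top","jug_start_top","mug_wheel_top","mug_start_top","jug_mid","mug_mid"]+(["cup_mid","soap_mid"] if c=="top" else []))
print(read_state()["t"])
E
```

```text
0.0 [0.14292193 0.63357418 0.23847119] [[-9.75516552e-01  2.19925826e-01 -2.96990757e-04]
 [ 2.19925994e-01  9.75514777e-01 -1.86490111e-03]
 [-1.20421045e-04 -1.88455788e-03 -9.99998217e-01]] 0.08712963248832217
top jug_warmer [([0.5658, -0.2503, 0.001], 0.59)]
top jug_wheel_top [([0.5433, -0.3705, 0.0749], 0.76)]
top jug_start_top [([0.4834, -0.3478, 0.0841], 0.6)]
top mug_wheel_top [([0.552, 0.1277, 0.0739], 0.56)]
top mug_start_top [([0.4864, 0.1195, 0.0829], 0.55)]
top jug_mid [([0.5819, -0.186, 0.1434], 0.95)]
top mug_mid [([0.5107, 0.2927, 0.1061], 0.75)]
top cup_mid [([0.2954, -0.325, 0.0368], 0.9)]
top soap_mid [([0.7627, 0.2114, 0.0959], 0.85)]
side jug_warmer [([0.561, -0.2491, -0.001], 0.76), ([0.4847, 0.1214, 0.0804], 0.47)]
side jug_wheel_top [([0.5449, -0.3688, 0.0736], 0.75)]
side jug_start_top [([0.4841, -0.3499, 0.08], 0.49), ([0.4867, 0.123, 0.0806], 0.16)]
side mug_wheel_top [([0.5512, 0.1288, 0.0739], 0.94)]
side mug_start_top [([0.4842, 0.1194, 0.0813], 0.42)]
side jug_mid [([0.5854, -0.1838, 0.1432], 0.66)]
side mug_mid [([0.5066, 0.2927, 0.1092], 0.87)]
0.9
```

View pics/top.png

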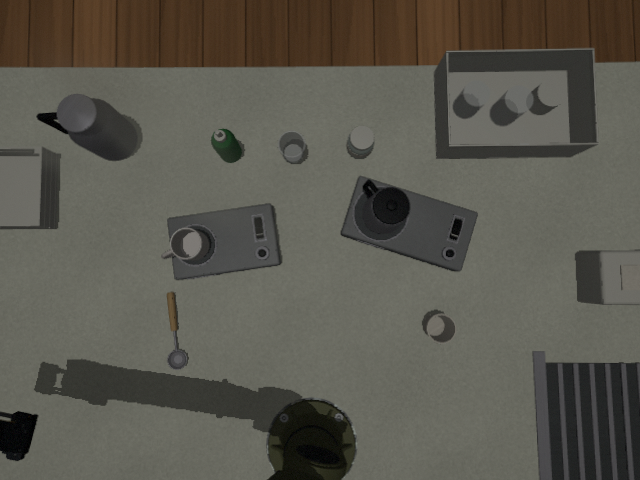

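View pics/side.png

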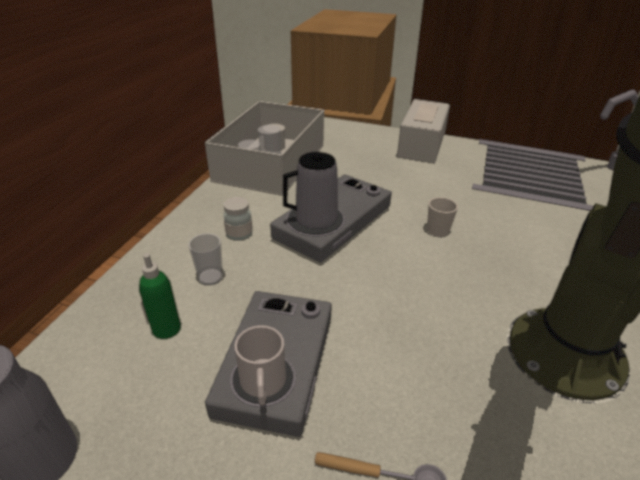

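The large warmer is the right-hand one: wheel near pixel (456,229), button at (450,253) in the top picture, and the jug on its left end. Next I work out a raised swing over to it, and its angle.

```bash
cat >> h.py <<'E'
from scipy.spatial.transform import Rotation as R
def rot(az):  # tool down, tool y along world azimuth az (deg)
    a=np.radians(az); y=np.array([np.cos(a),np.sin(a),0]); z=np.array([0,0,-1.]); return np.c_[np.cross(y,z),y,z]
def delta(p0,R0,p1,R1):
    return np.round(R0.T@(np.array(p1)-p0),4).tolist(), np.round(R.from_matrix(R0.T@R1).as_rotvec(degrees=True),2).tolist()
def ray(cam,uv):
    c=camera_params(cam); K=np.array([[c["fx"],0,c["cx"]],[0,c["fy"],c["cy"]],[0,0,1]])
    n=cv2.undistortPoints(np.array(uv,float).reshape(-1,1,2),K,np.array([c["k1"],0,0,0.]))[:,0]
    n=np.c_[n,np.ones(len(n))]
    if "rvec" in c:
        Rm=cv2.Rodrigues(np.array(c["rvec"],float))[0]; return -Rm.T@np.ravel(c["tvec"]), n@Rm
    s=read_state(); T=np.eye(4); T[:3,:3]=s["tcp_rot"]; T[:3,3]=s["tool_pos"]; T=T@np.array(c["T_tool_cam"])
    return T[:3,3], n@T[:3,:3].T
def onz(cam,uv,z):
    o,d=ray(cam,uv); return o+d*((z-o[2])/d[:,2])[:,None]
E
python3 - <<'E'
from h import *
W=onz("top",[[360,177],[477,212],[461,270],[342,235]],.058); print(np.round(W,3))
for i in range(4):
    v=W[(i+1)%4]-W[i]; print(np.linalg.norm(v),np.degrees(np.arctan2(v[1],v[0])))
s=read_state(); p,Rm=s["tool_pos"],s["tcp_rot"]
for q,a in [((.32,.52,.38),58),((.48,.35,.42),36),((.55,.12,.42),12),((.57,-.12,.42),-10),((.53,-.33,.36),-17)]:
    print(delta(p,Rm,q,rot(a))); p,Rm=np.array(q),rot(a)
E
```

```text
[[ 0.681 -0.132  0.058]
 [ 0.588 -0.428  0.058]
 [ 0.441 -0.383  0.058]
 [ 0.532 -0.084  0.058]]
0.3105201849804673 -107.46047021269248
0.1538272616163988 162.869287534463
0.312634026068385 73.03698033664932
0.1565437438970583 -17.905804547340452
([-0.1978, -0.0724, -0.1404], [0.0, 0.0, 19.3])
([-0.2258, -0.0594, -0.04], [0.0, 0.0, 22.0])
([-0.2272, -0.0786, 0.0], [0.0, 0.0, 24.0])
([-0.2389, -0.0303, 0.0], [0.0, 0.0, 22.0])
([-0.2138, -0.0029, 0.06], [0.0, 0.0, 7.0])
```

Call:
apply_moves:
  grip: [0,0,0,0,0]
  xyz:
    - [-0.02,-0.01,-0.04]
    - [-0.06,-0.025,-0.075]
    - [-0.1,-0.04,-0.1]
    - [-0.14,-0.055,-0.12]
    - [-0.18,-0.07,-0.14]
  dr:
    - [0,0,3]
    - [0,0,7]
    - [0,0,11]
    - [0,0,15]
    - [0,0,19.3]

```text
t: 1.4
tool_pos: [0.3045, 0.5251, 0.3811]
tcp_rot: [[-0.847, 0.532, 0.001], [0.532, 0.847, 0.001], [0.0, 0.001, -1.0]]
ft_force: [0.5, 0.6, -0.4]
opening: 0.055
grasp_force: 0.0
```

Call:
apply_moves:
  grip: [0,0,0,0,0]
  xyz:
    - [-0.045,-0.012,-0.008]
    - [-0.09,-0.024,-0.016]
    - [-0.135,-0.036,-0.024]
    - [-0.18,-0.048,-0.032]
    - [-0.226,-0.06,-0.04]
  dr:
    - [0,0,4]
    - [0,0,9]
    - [0,0,13]
    - [0,0,18]
    - [0,0,22]

```text
t: 1.9
tool_pos: [0.464, 0.3541, 0.4203]
tcp_rot: [[-0.585, 0.811, 0.0], [0.811, 0.585, 0.001], [0.0, 0.001, -1.0]]
ft_force: [-0.2, 1.3, 0.3]
opening: 0.0147
grasp_force: 0.0
```

Call:
apply_moves:
  grip: [0,0,0,0,0]
  xyz:
    - [-0.045,-0.016,0]
    - [-0.09,-0.032,0]
    - [-0.135,-0.047,0]
    - [-0.18,-0.063,0]
    - [-0.227,-0.079,0]
  dr:
    - [0,0,5]
    - [0,0,10]
    - [0,0,14]
    - [0,0,19]
    - [0,0,24]

```text
t: 2.4
tool_pos: [0.5326, 0.1238, 0.4199]
tcp_rot: [[-0.205, 0.979, 0.001], [0.979, 0.205, 0.001], [0.001, 0.001, -1.0]]
ft_force: [0.3, 0.7, 0.8]
opening: 0.0005
grasp_force: 0.0
```

Call:
apply_moves:
  grip: [0,0,0,0,0]
  xyz:
    - [-0.048,-0.006,0]
    - [-0.096,-0.012,0]
    - [-0.144,-0.018,0]
    - [-0.19,-0.024,0]
    - [-0.239,-0.03,0]
  dr:
    - [0,0,4]
    - [0,0,9]
    - [0,0,13]
    - [0,0,18]
    - [0,0,22]

```text
t: 2.9
tool_pos: [0.5527, -0.116, 0.42]
tcp_rot: [[0.176, 0.984, 0.001], [0.984, -0.176, 0.001], [0.001, 0.001, -1.0]]
ft_force: [1.3, 0.5, 0.3]
opening: 0.0003
grasp_force: 0.0
```

Call:
apply_moves:
  grip: [0,0,0,0,0]
  xyz:
    - [-0.045,0,0]
    - [-0.09,0,0.01]
    - [-0.135,-0.003,0.03]
    - [-0.18,-0.003,0.045]
    - [-0.214,-0.003,0.06]
  dr:
    - [0,0,2]
    - [0,0,4]
    - [0,0,6]
    - [0,0,7]
    - [0,0,7]

```text
t: 3.4
tool_pos: [0.5112, -0.3278, 0.3593]
tcp_rot: [[0.295, 0.955, 0.0], [0.955, -0.295, -0.001], [-0.001, 0.001, -1.0]]
ft_force: [-0.2, 1.1, -1.3]
opening: 0.0007
grasp_force: 0.0
```

```bash
python3 - <<'E'
from h import *
s=read_state(); print(s["t"],np.round(s["tool_pos"],4).tolist(),np.round(s["tcp_rot"],3).tolist(),s["opening"],s["ft_force"])
save("wrist","pics/w1.png")
marks("wrist",["jug_wheel_top","jug_start_top"])
for n in ["jug_wheel","jug_start"]:
    for r in silhouettes("wrist",n)[:1]:
        v,u=np.nonzero(r["mask"]); print(n,r["conf"],u.mean(),v.mean(),u.min(),u.max(),v.min(),v.max())
E
```

```text
3.4 [0.5112, -0.3278, 0.3593] [[0.295, 0.955, 0.0], [0.955, -0.295, -0.001], [-0.001, 0.001, -1.0]] 0.0006697591253426642 [-0.19672214  1.09118414 -1.2680029 ]
wrist jug_wheel_top [([0.5438, -0.3736, 0.0747], 0.69)]
wrist jug_start_top [([0.4852, -0.349, 0.0837], 0.77)]
jug_wheel 0.74 365.74328358208953 228.29850746268656 339 391 218 238
jug_start 0.79 304.29126213592235 228.59870550161813 295 313 219 238
```

View pics/w1.png

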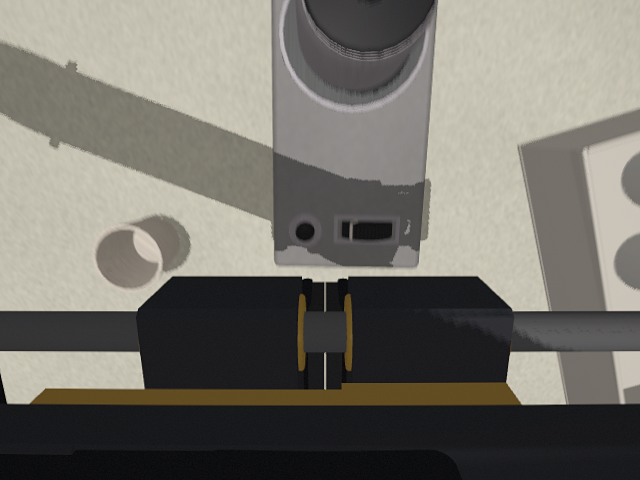

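The wrist picture shows the wheel at (366,228), its white line at 350 (leaning towards the robot), and the button at (304,229). The warmer lines up with the tool. Now I compute the approach.

```bash
python3 - <<'E'
from h import *
print(onz("wrist",[[365.7,228.3]],.07),onz("wrist",[[304.3,228.6]],.082))
s=read_state(); p,Rm=s["tool_pos"],s["tcp_rot"]
x=rot(-17.4)[:,1]
w=np.array([.544,-.371,.115])
print(delta(p,Rm,w-.009*x,rot(-17.4)))
for n in ["jug_wheel_top"]:
  o=silhouettes("top",n)
E
```

```text
[[ 0.54482638 -0.36322163  0.07      ]] [[ 0.48509337 -0.34260584  0.082     ]]
([-0.0361, 0.0341, 0.2447], [0.02, -0.05, 0.43])
```

Call:
apply_moves:
  grip: [0,0,0,0,0]
  xyz:
    - [-0.01,0.01,0.04]
    - [-0.02,0.02,0.085]
    - [-0.03,0.03,0.125]
    - [-0.034,0.034,0.165]
    - [-0.034,0.034,0.195]
  dr:
    - [0,0,0.4]
    - [0,0,0.4]
    - [0,0,0.4]
    - [0,0,0.4]
    - [0,0,0.4]

```text
t: 4.2
tool_pos: [0.5363, -0.3654, 0.1623]
tcp_rot: [[0.296, 0.955, -0.001], [0.955, -0.296, 0.001], [0.001, -0.001, -1.0]]
ft_force: [-0.0, 0.7, -0.7]
opening: -0.0
grasp_force: 0.0
```

Call:
apply_moves:
  grip: [0,0,0]
  xyz:
    - [0,0,0]
    - [0,0,0]
    - [0,0,0]
  dr:
    - [0,0,0]
    - [0,0,0]
    - [0,0,0]

```text
t: 4.5
tool_pos: [0.537, -0.3673, 0.1673]
tcp_rot: [[0.298, 0.955, 0.004], [0.955, -0.298, -0.002], [-0.0, 0.004, -1.0]]
ft_force: [0.0, -0.2, -0.1]
opening: 0.0008
grasp_force: 0.0
```

```bash
python3 - <<'E'
from h import *
s=read_state(); print(s["t"],np.round(s["tool_pos"],4).tolist(),np.round(s["tcp_rot"],3).tolist(),s["ft_force"])
save("wrist","pics/w2.png")
marks("wrist",["jug_wheel_top","jug_start_top"])
for n in ["jug_wheel","jug_start"]:
    for r in silhouettes("wrist",n)[:1]:
        v,u=np.nonzero(r["mask"]); print(n,r["conf"],u.mean(),v.mean(),u.min(),u.max(),v.min(),v.max(),onz("wrist",[[u.mean(),v.mean()]],.073 if n=="jug_wheel" else .082))
p,d=save("side","pics/s2.png"); cv2.imwrite("pics/s2c.png",cv2.resize(p[130:260,280:440,::-1],(800,650))[:600])
E
```

```text
4.5 [0.537, -0.3673, 0.1673] [[0.298, 0.955, 0.004], [0.955, -0.298, -0.002], [-0.0, 0.004, -1.0]] [ 0.04772342 -0.20549032 -0.12742258]
wrist jug_wheel_top [([0.5448, -0.369, 0.0754], 0.57)]
wrist jug_start_top [([0.4851, -0.3482, 0.0809], 0.66)]
jug_wheel 0.86 337.3314917127072 249.35462707182322 294 381 232 268 [[ 0.54329253 -0.36705539  0.073     ]]
jug_start 0.9 225.40490797546013 252.22597137014316 208 243 235 270 [[ 0.4838173  -0.34745681  0.082     ]]
```

View pics/w2.png

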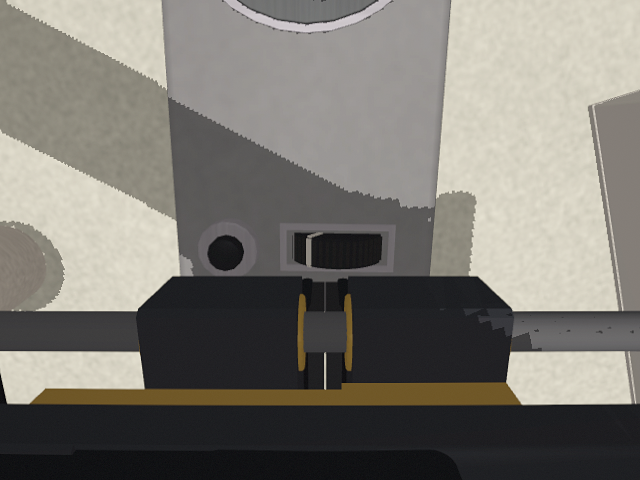

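View pics/s2c.png

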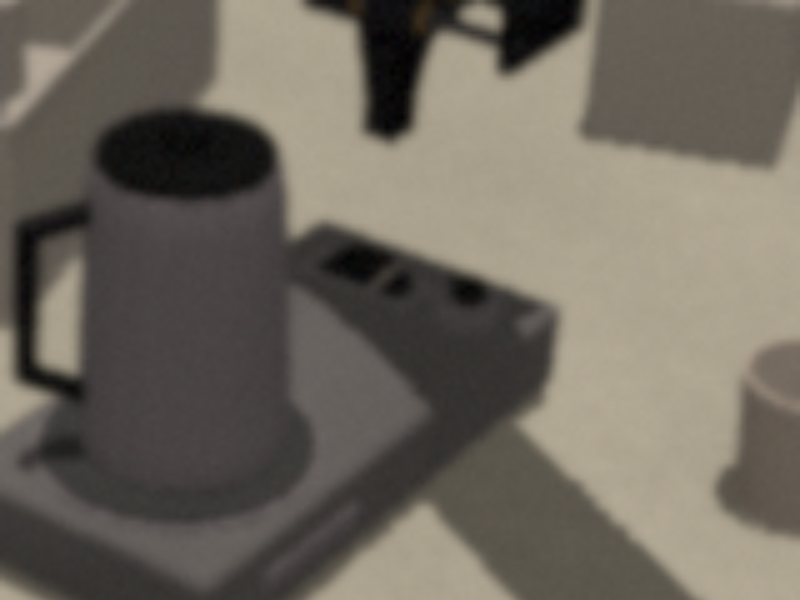

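The wheel is at (337,249) with its white line near 310, and the fingertip sits straight above it, laterally within 1 mm. Descending.

Call:
apply_moves:
  grip: [0,0,0,0,0]
  xyz:
    - [0,-0.002,0.02]
    - [0,-0.002,0.04]
    - [0,-0.002,0.055]
    - [0,-0.002,0.065]
    - [0,-0.002,0.07]
  dr:
    - [0,0,0]
    - [0,0,0]
    - [0,0,0]
    - [0,0,0]
    - [0,0,0]

```text
t: 5.3
tool_pos: [0.5331, -0.3664, 0.0936]
tcp_rot: [[0.299, 0.954, -0.001], [0.954, -0.299, 0.0], [0.0, -0.001, -1.0]]
ft_force: [-0.6, -0.8, -0.2]
opening: 0.0005
grasp_force: 0.0
```

Call:
apply_moves:
  grip: [0,0,0]
  xyz:
    - [0,0,0]
    - [0,0,0]
    - [0,0,0]
  dr:
    - [0,0,0]
    - [0,0,0]
    - [0,0,0]

```text
t: 5.6
tool_pos: [0.5338, -0.3671, 0.0954]
tcp_rot: [[0.299, 0.954, 0.001], [0.954, -0.299, -0.001], [-0.0, 0.001, -1.0]]
ft_force: [0.1, -0.6, 0.1]
opening: 0.0005
grasp_force: 0.0
```

Call:
apply_moves:
  grip: [0,0,0,0]
  xyz:
    - [0,0,0.002]
    - [0,0,0.004]
    - [0,0,0.004]
    - [0,0,0.004]
  dr:
    - [0,0,0]
    - [0,0,0]
    - [0,0,0]
    - [0,0,0]

```text
t: 6.0
tool_pos: [0.5335, -0.3668, 0.0908]
tcp_rot: [[0.299, 0.954, 0.0], [0.954, -0.299, -0.0], [-0.0, 0.0, -1.0]]
ft_force: [-0.2, 0.2, 0.9]
opening: 0.0005
grasp_force: 0.7
```

Call:
apply_moves:
  grip: [0,0,0]
  xyz:
    - [0,0,0.001]
    - [0,0,0.001]
    - [0,0,0.001]
  dr:
    - [0,0,0]
    - [0,0,0]
    - [0,0,0]

```text
t: 6.3
tool_pos: [0.5337, -0.3669, 0.0905]
tcp_rot: [[0.299, 0.954, 0.001], [0.954, -0.299, -0.0], [0.0, 0.001, -1.0]]
ft_force: [-0.6, 0.6, 5.8]
opening: 0.0003
grasp_force: 3.0
```

Call:
apply_moves:
  grip: [0,0,0,0,0]
  xyz:
    - [0,0,0.0005]
    - [0,0.003,0.0005]
    - [0,0.006,0.0005]
    - [0,0.009,0.0005]
    - [0,0.012,0.0005]
  dr:
    - [0,0,0]
    - [0,0,0]
    - [0,0,0]
    - [0,0,0]
    - [0,0,0]

```text
t: 6.8
tool_pos: [0.5468, -0.3712, 0.0914]
tcp_rot: [[0.299, 0.954, 0.005], [0.954, -0.299, -0.002], [-0.0, 0.005, -1.0]]
ft_force: [1.1, 0.4, 8.1]
opening: 0.001
grasp_force: 4.1
```

Call:
apply_moves:
  grip: [0,0]
  xyz:
    - [0,0,0]
    - [0,0,0]
  dr:
    - [0,0,0]
    - [0,0,0]

```text
t: 7.0
tool_pos: [0.5474, -0.3713, 0.0914]
tcp_rot: [[0.299, 0.954, 0.006], [0.954, -0.299, -0.003], [-0.001, 0.006, -1.0]]
ft_force: [1.9, -1.0, 7.8]
opening: 0.0007
grasp_force: 3.8
```

```bash
python3 - <<'E'
from h import *
s=read_state(); print(s["t"],np.round(s["tool_pos"],4).tolist(),s["ft_force"])
p,d=save("wrist","pics/w3.png"); cv2.imwrite("pics/w3c.png",cv2.resize(p[180:340,200:460,::-1],(780,480)))
E
```

```text
7.0 [0.5474, -0.3713, 0.0914] [ 1.87037576 -1.00805652  7.75416475]
```

View pics/w3c.png

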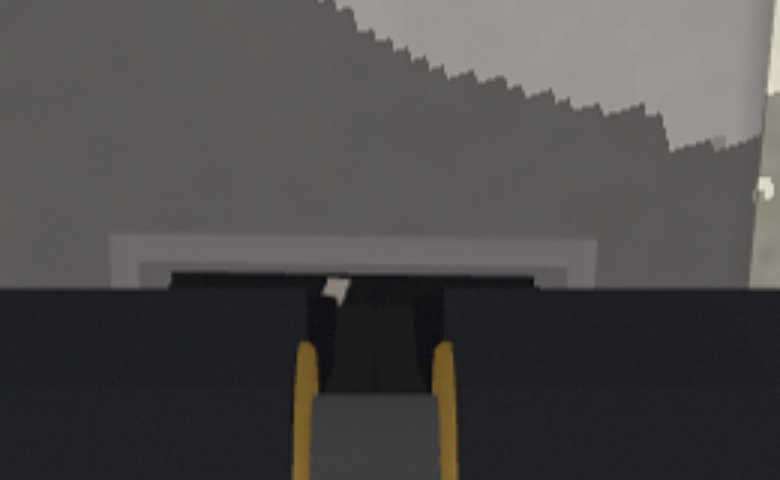

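The white line is just left of the wheel's middle (338 against 353 in the crop), so the wheel is past half-way, at roughly 0.5 rad. The detent is now pulling it forward. I ease on 2 mm and lift.

Call:
apply_moves:
  grip: [0,0,0,0,0]
  xyz:
    - [0,0.002,0]
    - [0,0.002,0]
    - [0,0.002,-0.003]
    - [0,0.002,-0.01]
    - [0,0.002,-0.03]
  dr:
    - [0,0,0]
    - [0,0,0]
    - [0,0,0]
    - [0,0,0]
    - [0,0,0]

```text
t: 7.55
tool_pos: [0.5452, -0.3696, 0.1172]
tcp_rot: [[0.299, 0.954, -0.004], [0.954, -0.299, 0.002], [0.001, -0.005, -1.0]]
ft_force: [-0.6, -0.2, -0.1]
opening: 0.0005
grasp_force: 0.0
```

Call:
apply_moves:
  grip: [0,0,0,0,0]
  xyz:
    - [0,-0.02,-0.02]
    - [0,-0.05,-0.04]
    - [0,-0.069,-0.05]
    - [0,-0.069,-0.05]
    - [0,-0.069,-0.05]
  dr:
    - [0,0,0]
    - [0,0,0]
    - [0,0,0]
    - [0,0,0]
    - [0,0,0]

```text
t: 8.05
tool_pos: [0.4813, -0.3498, 0.1692]
tcp_rot: [[0.299, 0.954, 0.001], [0.954, -0.299, 0.001], [0.001, 0.001, -1.0]]
ft_force: [0.3, 0.2, 0.1]
opening: 0.0003
grasp_force: 0.0
```

```bash
python3 - <<'E'
from h import *
s=read_state(); print(s["t"],np.round(s["tool_pos"],4).tolist(),s["ft_force"])
p,d=save("wrist","pics/w4.png"); cv2.imwrite("pics/w4c.png",cv2.resize(p[180:340,200:460,::-1],(780,480)))
marks("wrist",["jug_start_top","jug_wheel_top"])
b=np.array([.4845,-.348,.12]); print(delta(s["tool_pos"],s["tcp_rot"],b,rot(-17.4)))
for r in silhouettes("wrist","jug_start")[:1]:
        v,u=np.nonzero(r["mask"]); print(u.min(),u.max(),v.min(),v.max(),onz("wrist",[[u.mean(),v.mean()]],.082))
E
```

```text
8.05 [0.4813, -0.3498, 0.1692] [0.33214995 0.19519834 0.06128031]
wrist jug_start_top [([0.4845, -0.3483, 0.0817], 0.91)]
wrist jug_wheel_top [([0.5437, -0.3663, 0.0754], 0.98)]
([0.0026, 0.0024, 0.0492], [0.06, -0.06, 0.01])
310 343 234 269 [[ 0.48264663 -0.34679826  0.082     ]]
```

View pics/w4c.png

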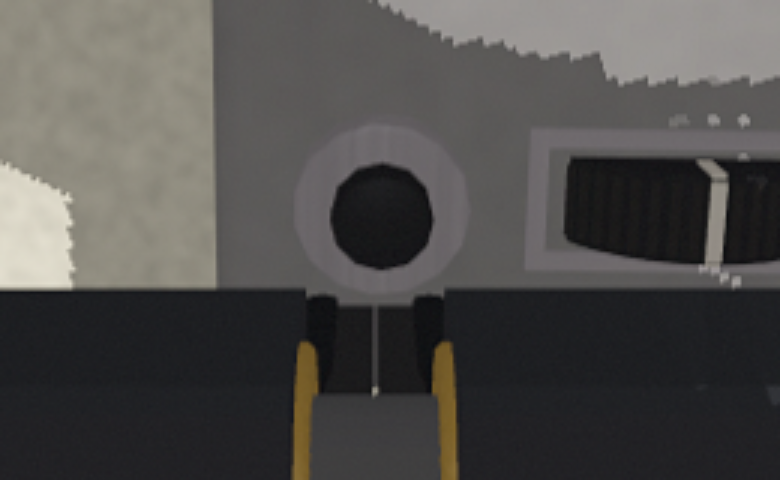

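The white line now stands up in the middle click. The button cap, at (382,216) in the crop, lies straight under the fingertip. Descending to press it.

Call:
apply_moves:
  grip: [0,0,0,0,0]
  xyz:
    - [0.002,0.002,0.03]
    - [0.002,0.002,0.05]
    - [0.002,0.002,0.062]
    - [0.002,0.002,0.065]
    - [0.002,0.002,0.065]
  dr:
    - [0,0,0]
    - [0,0,0]
    - [0,0,0]
    - [0,0,0]
    - [0,0,0]

```text
t: 8.75
tool_pos: [0.4834, -0.3491, 0.1038]
tcp_rot: [[0.299, 0.954, -0.001], [0.954, -0.299, -0.0], [-0.0, -0.001, -1.0]]
ft_force: [-0.0, -0.8, -0.1]
opening: 0.0004
grasp_force: 0.0
```

Call:
apply_moves:
  grip: [0,0,0,0,0]
  xyz:
    - [0,0,0.002]
    - [0,0,0.004]
    - [0,0,0.006]
    - [0,0,0.008]
    - [0,0,0.008]
  dr:
    - [0,0,0]
    - [0,0,0]
    - [0,0,0]
    - [0,0,0]
    - [0,0,0]

```text
t: 9.25
tool_pos: [0.4837, -0.349, 0.0962]
tcp_rot: [[0.299, 0.954, 0.001], [0.954, -0.299, -0.0], [0.0, 0.001, -1.0]]
ft_force: [0.0, -1.0, 1.5]
opening: 0.0003
grasp_force: 0.8
```

Contact at a tip height of about 0.08. Pressing on until it is clearly at the stop.

Call:
apply_moves:
  grip: [0,0,0,0,0]
  xyz:
    - [0,0,0.002]
    - [0,0,0.004]
    - [0,0,0.006]
    - [0,0,0.006]
    - [0,0,0.006]
  dr:
    - [0,0,0]
    - [0,0,0]
    - [0,0,0]
    - [0,0,0]
    - [0,0,0]

```text
t: 9.75
tool_pos: [0.4837, -0.3491, 0.0914]
tcp_rot: [[0.299, 0.954, 0.001], [0.954, -0.299, 0.0], [0.001, 0.001, -1.0]]
ft_force: [-2.5, 1.9, 10.6]
opening: 0.0003
grasp_force: 5.2
```

Call:
apply_moves:
  grip: [0,0,0]
  xyz:
    - [0,0,0.0015]
    - [0,0,0.0015]
    - [0,0,0.0015]
  dr:
    - [0,0,0]
    - [0,0,0]
    - [0,0,0]

```text
t: 10.05
tool_pos: [0.4838, -0.3491, 0.0911]
tcp_rot: [[0.299, 0.954, 0.001], [0.954, -0.299, 0.001], [0.002, 0.001, -1.0]]
ft_force: [-4.6, 4.7, 19.2]
opening: 0.0005
grasp_force: 9.4
```

```bash
python3 - <<'E'
from h import *
s=read_state(); print(s["t"],np.round(s["tool_pos"],4).tolist(),s["ft_force"])
p,d=save("wrist","pics/w5.png"); cv2.imwrite("pics/w5c.png",cv2.resize(p[180:340,200:460,::-1],(780,480)))
E
```

```text
10.05 [0.4838, -0.3491, 0.0911] [-4.59525937  4.74531684 19.22763032]
```

View pics/w5c.png

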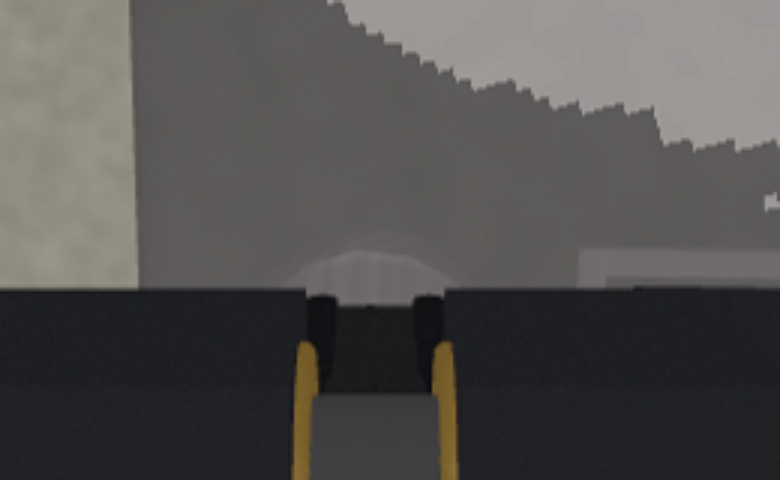

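The button is bottomed: a hard stop at a tip height of 0.074, 6–7 mm below its rest height. Lifting off and backing away.

Call:
apply_moves:
  grip: [0,0,0,0,0]
  xyz:
    - [0,0,-0.004]
    - [0,0,-0.012]
    - [0,0,-0.04]
    - [0,0,-0.08]
    - [0,0,-0.09]
  dr:
    - [0,0,0]
    - [0,0,0]
    - [0,0,0]
    - [0,0,0]
    - [0,0,0]

```text
t: 10.6
tool_pos: [0.4847, -0.3504, 0.1823]
tcp_rot: [[0.299, 0.954, 0.005], [0.954, -0.299, -0.003], [-0.001, 0.005, -1.0]]
ft_force: [0.3, -0.6, -0.4]
opening: 0.0002
grasp_force: 0.0
```

Call:
apply_moves:
  grip: [0,0,0,0,0]
  xyz:
    - [0,0,-0.02]
    - [0,0,-0.04]
    - [0,0,-0.04]
    - [0,0,-0.04]
    - [0,0,-0.04]
  dr:
    - [0,0,0]
    - [0,0,0]
    - [0,0,0]
    - [0,0,0]
    - [0,0,0]

```text
t: 11.1
tool_pos: [0.4828, -0.3483, 0.217]
tcp_rot: [[0.299, 0.954, -0.002], [0.954, -0.299, 0.001], [0.001, -0.002, -1.0]]
ft_force: [0.2, -0.2, 0.2]
opening: 0.0004
grasp_force: 0.0
```

```bash
python3 - <<'E'
from h import *
s=read_state(); print(s["t"],np.round(s["tool_pos"],4).tolist(),s["ft_force"])
p,d=save("wrist","pics/w6.png"); cv2.imwrite("pics/w6c.png",cv2.resize(p[140:300,230:490,::-1],(780,480)))
marks("wrist",["jug_start_top","jug_wheel_top"])
E
```

```text
11.1 [0.4828, -0.3483, 0.217] [ 0.1594461  -0.24207178  0.17450114]
wrist jug_start_top [([0.4844, -0.3474, 0.0782], 0.63)]
wrist jug_wheel_top [([0.5424, -0.3691, 0.074], 0.73)]
```

View pics/w6c.png

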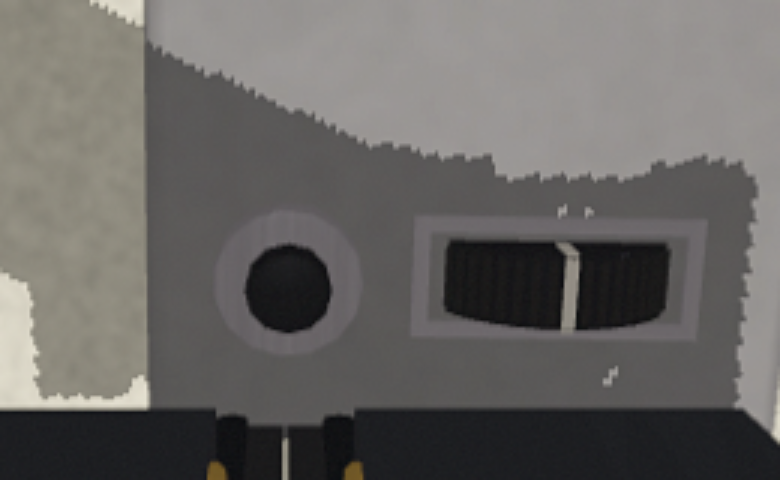

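The wheel's line stands at its middle (570 between 445 and 668) and the button cap is up. Last check: depth heights of the cap and collar, to confirm the stroke.

```bash
python3 - <<'E'
from h import *
p,d=snapshot("wrist"); o,_=ray("wrist",[[0,0]])
def z(u,v): # full-frame pixel
    U,V=np.meshgrid(range(u-2,u+3),range(v-2,v+3)); _,r=ray("wrist",np.c_[U.ravel(),V.ravel()]); return np.median(o[2]+r[:,2]*d[v-2:v+3,u-2:u+3].ravel())
print("cap",z(230+96,140+95),"collar",z(230+77,140+94),z(230+345//3,140+94),"housing",z(300,280-10),"wheel",z(230+170,140+95))
E
```

```text
cap 0.07963401204728499 collar 0.06970892887170071 0.06975229269339639 housing 0.05753530455255229 wheel 0.0707798021368986
```

The cap at rest is at 0.080 m and the fingertip stopped at 0.074 m, so the full 6 mm stroke was made, clear of the collar at 0.070 m.

```bash
python3 -c "
from station import *
print(sign_off())"
```

```text
the job is handed in; nothing more can be done
None
```

The job is handed in, with no verdict returned: the large warmer's wheel rests in the middle click and its button was pressed the full 6 mm and came back up; the moves stayed clear of everything else, but I took no final picture of the loose things or the small warmer.

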